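# Fit the pusher rod of a can filling station and hold it home

## Task

Lift the canister by its handle off the round platen of the filling station and set it down gently beside it on the bench, standing upright. Then take the pusher rod from its wooden rest, thread it, thin end first, from the platen side through the two bronze bushings, and push it in against the spring buffer until its square hub sits home against the first bushing. Finish while still holding the rod pressed home (the spring would push it out again), keep the canister upright all along, and leave the other things on the bench where they are.

Things in the scene. Friction and masses are not known exactly. Their poses are not given: they have to be found in the camera images.
- station: Can pusher unit bolted to the bench; base plate 110 x 370 mm (y -170 to 200), 12 mm thick. +y: the way the rod goes in (within 15 degrees of world y), z up. Origin on the bench, 90 mm under the centre of the first bushing's entry face: the bushings' common axis is x = 0, z = 90 mm. First bushing y 0 to 30 mm, second y 80 to 110, in blocks 48 mm wide with tops at z = 114 mm.
- near_mouth (a point): Centre of the entry face of the first bushing (platen side), a bronze ring, bore 15.6 mm, outside 24 mm, standing 3 mm proud of its aluminium block. Axes as the station's.
- far_mouth (a point): Centre of the entry face of the second, equal bushing, 80 mm further along the axis. Axes as the station's.
- platen (a point): Centre of the top of the round steel platen, 100 mm diameter, 30 mm above the bench, on the first bushing's side, centre at station y = -110 mm. The canister stands on it at the start, in the rod's way.
- buffer (a joint): How far the spring buffer's plunger is pushed in, m: 0 free, stop at 0.014. Its black cap, 16 mm diameter, lies on the bushing axis at station y = 126 mm when free, in front of a 120 mm tall end plate. It pushes back with 4 N at first, 8 N at 0.010, which it reaches when the rod is home.
- canister: Closed stainless canister, 84 mm diameter, 100 mm tall to the lid's top, 0.3 to 0.6 kg. Origin: centre of its underside; z up. Over the lid a rigid handle: black bar along the canister's x axis, 72 mm long, 13 mm wide, 12 mm thick, its centre 138 mm above the origin; 64 mm free between its two uprights, 32 mm free between lid and bar.
- rod: Pusher rod, 0.2 kg; its axis is its own y. Origin: on the axis at the hub's front face, the shoulder that comes home on the first bushing. To +y: steel shaft, 14 mm diameter, to y = 118 mm, cone to 124, thin spigot, 8 mm diameter, to the tip at 136. To -y: the hub, then a white pusher plate 56 x 56 mm from y = -44 to -54. Lies level on the rest, z up, axis 65 mm above the bench.
- rod_hub (a point): Centre of the rod's aluminium hub, on the axis at rod y = -22 mm: a block 26 mm wide (x), 44 mm long (y), 26 mm high (z). The place to grip, across x.
- rod_tip (a point): Centre of the thin end of the rod, at rod y = 136 mm.
- rest: Plywood rest fixed to the bench, 60 x 200 mm, base 12 mm thick. Origin: centre of its underside. The rod lies along its y axis, thin end to +y. A pad 18 mm wide, top at 52 mm, carries the hub (y -83 to -51 mm); a slotted block 40 mm wide, 72 mm high, at y 47 to 63 mm carries the shaft. The rod lifts straight up out of it.
- bin: Bystander: blue open bin of fittings, 130 x 90 x 65 mm. Origin: centre of its underside.
- air_cylinder: Bystander: lying air cylinder, body 46 x 166 mm, 46 mm tall, its rod standing out 50 mm to its +y. Origin: under its middle, on the bench.
- beaker: Bystander: open steel cup, 76 mm diameter, 110 mm tall. Origin: centre of its underside.

How it is judged:
By the outcome, as a careful person would: the job done as asked, in the order asked, and still so for the second after the job is handed in, while the arm keeps its last pose, push and grip.
It also fails if it takes over 66 s, if anything falls off the work surface, if the arm or the gripper's body presses on something with over 40 N, if the wrist force passes 120 N, or if a joint passes its speed limit or range.

## Robot

A 7-joint arm with a two-finger parallel gripper is mounted at the origin on the work surface. World frame = base frame: x ahead of the robot, y to its left, z up, the work surface at z = 0. Lengths are in m, angles in rad, forces in N, time in s.
With the tool pointing down it reaches from about 0.4 to 0.85 m from the base axis. Payload 10.4 kg.
Tool frame: the origin (TCP) lies between the finger pads; the fingertips stand 22 mm ahead of it and the grasp point (between the pads) lies 3 mm ahead of it; z points along the fingers, y is the line along which they close (so a half turn about z gives the same grasp; the last joint's range is limited). The gripper opens to 85 mm and grips with 20 to 120 N. Pads are 22 mm wide; open, the fingers measure 114 mm over their backs; the gripper's body (76 mm by 85 mm) begins 54 mm behind the grasp point. The pads swing forward as they close: fully open they stand 13 mm farther back than shut.
Start: joints at [-1.311, 0.332, -0.065, 1.46, 0.022, 1.35, -0.088], TCP at [0.174, 0.6, 0.253] pointing down, gripper open.
Joint ranges: [-2.6, 2.6], [-0.5, 2.12], [-1.47, 1.34], [0.16, 2.42], [-1.27, 4.41], [0.06, 2.06], [-2.6, 2.6]. Speed limits (rad/s): [2.22, 2.22, 2.79, 2.79, 3.14, 3.14, 3.14].

## Interface

Orientations are given as a unit quaternion [x, y, z, w].
In Python, from workcell import manip, camera, ticket, boxes_of, outline_of gives the robot as it stands.
- The arm moves only by the tool carry_out, never from a script. Its argument "deltas" is a list of rows, each a list of 5 numbers: the shift along the tool's x, y, z as a fraction of full scale, then the turn about the tool's z as a fraction of full scale, then the opening, from -1 (shut) to 1 (fully open), so that 0 is half open. In form: [[tx, ty, tz, spin, gripper], ...]. A call has 1 to 20 rows; each row is the pose to reach, as a shift and turn from the pose commanded when the call began, along the tool's axes at that moment; what a row does not reach only later rows make up. Full scale, the value 1, is 150 mm for a shift and 30 degrees for a turn. A row lasts 1/8 s, in which the tool goes at most 62.5 mm and 10.7 degrees, less where a joint would pass 70% of its speed; a pose out of reach is approached as far as the arm can. A call with a number of a shift or a turn outside -1 to 1 is refused whole. A call with a gripper value outside its range is refused whole. The fingers move at their own pace and stop on an object; "force" is the grip in N (left out, the last holds). Time passes only in rows, so rows that repeat a pose let the fingers close. It gives the time, the measured TCP pose, the force, the opening and the grip force at its end, in the units of the state.
- manip.get_obs(): the state, without advancing time (a new reading comes with each control period).
- camera(name): name is "scene" or "top" or "wrist"; returns a dict with "img" (480x640x3 uint8, red, green, blue), "depth" (480x640 float32, m along the optical axis (not along the pixel's ray), 0 where there is no reading), "vertical_fov" (degrees; the focal length in pixels is half the picture's height over the tangent of half this angle, whatever the lens; pixels are square), "cx", "cy" (the principal point, pixels), "R" (3x3) and "t" (3): a world point X has camera coordinates R X + t. Camera axes: x right, y down, z forward; pixel columns grow to the right and rows downward; lengths in m; the calibration is good to about 2 mm. A picture is of the moment at which its call begins.
- ticket.hand_in(): hands the job in; it is judged then, once.
Trained networks look in a picture, given as the dict that the camera call returned (one of the last four; its "shot" number tells which), for a name from the list of things; names that differ only in an ending like _2 or _b are one class to them, and where a whole thing is asked for, a point or a joint stands for the part that bears it (a point fixed in the world has none). Each returns a list of dicts, best first, with "conf" (0 to 1); they miss things now and then, are a little off and sometimes report something else, mostly with a low value. They report only what shows in the picture. A call takes as long as a camera call.
- boxes_of(query, picture): "position" ([x, y, z] in m, in world coordinates, good to about 4 mm: the middle of the surface that is visible of it).
- outline_of(query, picture): "region" (480x640 bool, what is visible of it).
The state is a dict: "clock": time; "joint_pos": joint angles; "joint_velocities": joint speeds; "tau": joint torques, N m; "position": TCP position; "ee_rot": TCP orientation; "ft_force": force on the tool from outside, world axes, zero at the start; "torque": the same for the moment, N m; "grip_width": opening from 0.0 (shut) to 1.0 (fully open); "grasp_force": force on a finger pad.
Only numpy, scipy, OpenCV 4.12 (cv2) and the standard library are available. Lean on these libraries where they do the work, as an engineer would, in place of code of your own. Each camera call takes 0.05 s, during which the arm holds its last target. There are 200 camera calls.

## Working session

There is one attempt and no reset: what is moved stays moved. The work goes in short steps, Python scripts to look and compute and a tool call to move; the robot and the scene stay as the last step left them, time stands still between calls to the robot, and variables do not carry over. Pictures are saved under pics/ and viewed, at most 10 in all, crops included, and the job is handed in when it is done.

Besides the shell and the picture viewer there is one more tool, called after "Call:" as name(argument=value, ...), one argument or row to a line, values as JSON. carry_out: Moves the arm, as the interface text tells. Its arguments: {"type":"object","properties":{"deltas":{"type":"array","items":{"type":"array","items":{"type":"number"}}},"force":{"type":"number"}},"required":["deltas"]}

```bash
mkdir -p pics
cat > h.py <<'E'
import numpy as np, cv2
from workcell import manip, camera, ticket, boxes_of, outline_of
from scipy.spatial.transform import Rotation as Rn
def K(c):
    f=240/np.tan(np.radians(c["vertical_fov"])/2); return f,c["cx"],c["cy"]
def cloud(c):
    f,cx,cy=K(c); d=c["depth"]; v,u=np.mgrid[:480,:640]
    P=np.stack([(u-cx)/f*d,(v-cy)/f*d,d],-1); W=(P-c["t"])@c["R"]; W[d==0]=np.nan; return W
def proj(c,X):
    f,cx,cy=K(c); q=np.asarray(X)@c["R"].T+c["t"]; return np.stack([f*q[...,0]/q[...,2]+cx,f*q[...,1]/q[...,2]+cy],-1)
def save(c,n,crop=None,s=1):
    im=c["img"][...,::-1]
    if crop: a,b,e,g=crop; im=im[b:g,a:e]
    cv2.imwrite("pics/"+n,cv2.resize(im,None,fx=s,fy=s,interpolation=cv2.INTER_CUBIC))
def st():
    o=manip.get_obs(); print({k:np.round(o[k],4).tolist() for k in ["clock","position","ee_rot","ft_force","torque","grip_width","grasp_force","joint_pos"]}); return o
E
python3 - <<'E'
from h import *
st()
for n in ["scene","top"]:
    c=camera(n); save(c,n+".png"); W=cloud(c); np.savez(n+".npz",W=W,img=c["img"],**{k:c[k] for k in["R","t","vertical_fov","cx","cy"]})
    print(n,"cam at",-c["R"].T@c["t"])
    for q in ["near_mouth","far_mouth","platen","buffer","station","canister","rod","rod_hub","rod_tip","rest","bin","air_cylinder","beaker"]:
        b=boxes_of(q,c); print(q,[(np.round(x["position"],3).tolist(),round(x["conf"],2)) for x in b[:2]])
E
```

```text
{'clock': 0.0, 'position': [0.1743, 0.5998, 0.2525], 'ee_rot': [0.1409, 0.99, -0.0007, -0.0001], 'ft_force': [-0.0057, -1.188, 0.8562], 'torque': [-0.0111, -0.0246, -0.0021], 'grip_width': 0.9983, 'grasp_force': 0.0, 'joint_pos': [-1.3106, 0.3329, -0.0647, 1.4609, 0.0216, 1.3499, -0.0885]}
scene cam at [ 1.05392705 -0.50434897  0.62004713]
near_mouth [([0.626, 0.139, 0.028], 0.58)]
far_mouth [([0.627, 0.14, 0.032], 0.92), ([0.541, -0.317, 0.014], 0.39)]
platen [([0.63, 0.14, 0.03], 0.56)]
buffer [([0.629, -0.002, 0.12], 0.54)]
station [([0.623, 0.139, 0.03], 0.76)]
canister [([0.628, -0.002, 0.12], 0.93)]
rod [([0.54, -0.373, 0.073], 0.6), ([0.584, 0.46, 0.043], 0.59)]
rod_hub [([0.535, -0.374, 0.072], 0.69)]
rod_tip [([0.54, -0.374, 0.072], 0.87)]
rest [([0.544, -0.315, 0.016], 0.66)]
bin [([0.586, 0.46, 0.043], 0.85)]
air_cylinder [([0.726, -0.286, 0.038], 0.64)]
beaker [([0.44, 0.232, 0.077], 0.96)]
top cam at [0.41195807 0.02649184 1.13101205]
near_mouth [([0.595, 0.174, 0.013], 0.72)]
far_mouth [([0.598, 0.178, 0.012], 0.7)]
platen [([0.597, 0.178, 0.013], 0.6)]
buffer [([0.528, -0.298, 0.015], 0.69), ([0.608, 0.262, 0.096], 0.46)]
station [([0.6, 0.18, 0.012], 0.84)]
canister [([0.607, 0.011, 0.129], 0.96), ([0.527, -0.297, 0.016], 0.41)]
rod [([0.534, -0.36, 0.076], 0.59)]
rod_hub [([0.533, -0.364, 0.071], 0.62)]
rod_tip [([0.527, -0.363, 0.07], 0.91)]
rest [([0.527, -0.3, 0.012], 0.71), ([0.597, 0.177, 0.008], 0.28)]
bin [([0.561, 0.454, 0.034], 0.69)]
air_cylinder [([0.713, -0.277, 0.041], 0.92)]
beaker [([0.427, 0.259, 0.047], 0.62)]
```

View pics/scene.png

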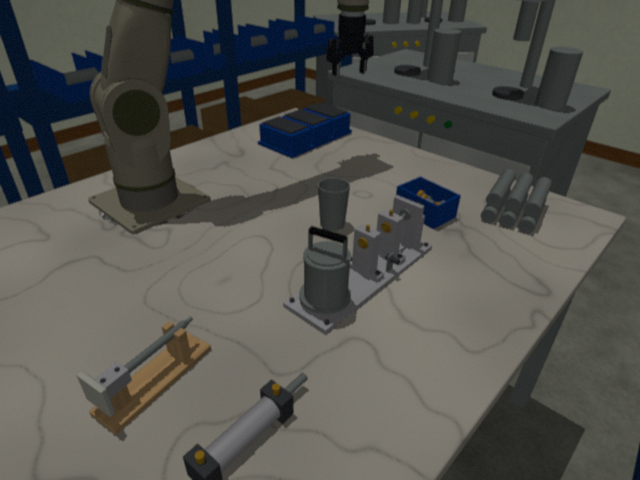

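View pics/top.png

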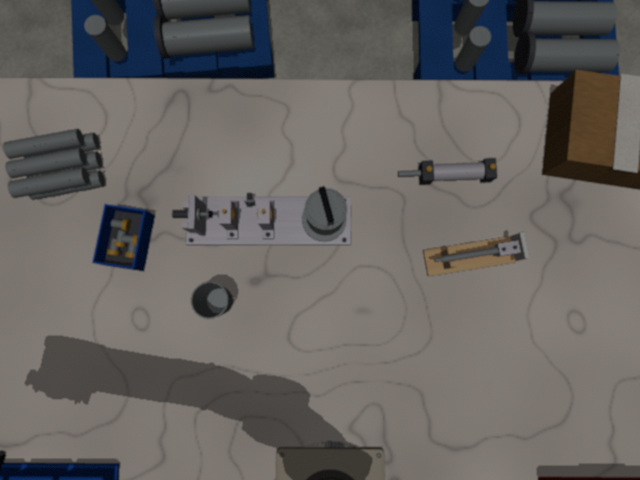

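The scene view shows the canister on the platen at about (327,275), with its bar at (327,236). The rod on its rest is at (140,360), and the cylinder and beaker stand clear. The top view shows the station axis nearly along image x, the handle bar from (322,188) to (331,223), and the hub at about (511,247).

```bash
cat > m.py <<'E'
from h import *
def rect(P,name):
    r=cv2.minAreaRect(P[:,:2].astype(np.float32)*1000); b=cv2.boxPoints(r); e=b[[1,2]]-b[[0,1]]; l=e[np.argmax(np.linalg.norm(e,axis=1))]
    print(name,len(P),"ctr",np.round(r[0],1),"size",np.round(r[1],1),"long dir deg",round(np.degrees(np.arctan2(l[1],l[0])),1),"z",np.round(np.percentile(P[:,2],[5,50,95])*1000,1),"mean",np.round(P.mean(0)*1000,1))
E
python3 - <<'E'
from m import *
for n in ["scene","top"]:
    W=np.load(n+".npz")["W"].reshape(-1,3); print(n)
    def box(x,y,z): 
        return W[(W[:,0]>x[0])&(W[:,0]<x[1])&(W[:,1]>y[0])&(W[:,1]<y[1])&(W[:,2]>z[0])&(W[:,2]<z[1])]
    rect(box((.5,.72),(-.08,.1),(.132,.16)),"bar")
    rect(box((.5,.72),(-.08,.1),(.09,.108)),"lid")
    rect(box((.5,.7),(.08,.3),(.107,.118)),"blocktops")
    rect(box((.5,.7),(.08,.157),(.1,.118)),"block1")
    rect(box((.5,.7),(.157,.215),(.1,.118)),"block2")
    rect(box((.5,.72),(-.1,.32),(.007,.017)),"base")
    rect(box((.45,.65),(-.45,-.1),(.06,.085)),"rod+plate")
    rect(box((.45,.65),(-.45,-.1),(.068,.074)),"shaft")
    rect(box((.45,.65),(-.45,-.1),(.007,.017)),"restbase")
    z=W[(W[:,2]<.02)&(W[:,2]>-.02)&(W[:,0]>.3)&(W[:,0]<.5)&(abs(W[:,1])<.2)][:,2]; print("bench z",np.median(z))
E
```

```text
scene
bar 181 ctr [613.3   9.1] size [66.7 61.5] long dir deg 58.0 z [132.1 139.1 157.3] mean [615.1  10.2 141.5]
lid 354 ctr [630.1  -6.4] size [81.8 36.8] long dir deg 42.1 z [ 91.   99.  107.2] mean [633.9 -12.5  99. ]
blocktops 588 ctr [612.7 209.2] size [ 69.7 164.5] long dir deg -86.3 z [107.6 114.1 116.5] mean [609.6 200.2 113.1]
block1 316 ctr [607.7 139.4] size [29.5 49. ] long dir deg -2.1 z [101.9 113.2 115.9] mean [610.4 135.2 110.9]
block2 172 ctr [607.1 208.8] size [48.7 11.5] long dir deg 0.7 z [101.5 109.6 115.8] mean [608.1 209.2 109.1]
base 2471 ctr [608.3 136.6] size [366.4 112.2] long dir deg 89.8 z [ 9.4 12.8 15. ] mean [633.3  97.5  12.6]
rod+plate 1763 ctr [ 533.6 -312.7] size [ 55.3 190.4] long dir deg -82.1 z [62.7 72.1 80.2] mean [ 537.6 -333.6   72.3]
shaft 774 ctr [ 532.8 -313. ] size [ 54.5 189.5] long dir deg -81.8 z [68.5 71.5 73.6] mean [ 531.7 -304.3   71.3]
restbase 2977 ctr [ 530.  -310.4] size [ 62.2 201.6] long dir deg -80.2 z [ 9.7 12.6 14.6] mean [ 537.8 -318.2   12.5]
bench z 0.0010423979120748584
top
bar 126 ctr [612.4  12.3] size [64.5 69.6] 
[... 305 characters left out ...]
 [607.5 139.2] size [48.5 27.4] long dir deg 2.3 z [104.1 113.7 116.8] mean [606.7 138.1 112.8]
block2 124 ctr [607.  209.6] size [47.7 10.7] long dir deg 0.6 z [102.3 113.4 116.3] mean [606.3 209.9 111.9]
base 4111 ctr [607.8 137.5] size [210.2 367.2] long dir deg -88.3 z [ 8.6 12.1 15.6] mean [600.1 149.7  12.1]
rod+plate 885 ctr [ 524.5 -311.9] size [ 55.4 183.4] long dir deg -77.9 z [65.2 72.2 80.4] mean [ 530.8 -323.8   72.8]
shaft 411 ctr [ 527.7 -309.5] size [ 52.2 180.2] long dir deg -80.0 z [68.4 70.9 73.5] mean [ 525.8 -292.    70.9]
restbase 1545 ctr [ 525.6 -265.2] size [ 67.7 290.4] long dir deg -80.7 z [ 8.4 11.6 15.1] mean [ 526.6 -305.3   11.7]
bench z -0.00014146524468278815
```

Call:
carry_out(
  deltas=[
    [-0.4, -0.35, 0, -0.3, 1],
    [-0.8, -0.7, 0, -0.5, 1],
    [-1, -1, 0, -0.5, 1],
  ],
)

```text
clock: 1.78
position: [0.2679, 0.4357, 0.2533]
ee_rot: [0.01, 1.0, 0.0, 0.0]
ft_force: [1.7, 0.4, 0.2]
grip_width: 0.998
grasp_force: 0.0
```

Call:
carry_out(
  deltas=[
    [-0.3, -0.35, 0, -0.3, 1],
    [-0.55, -0.7, 0, -0.5, 1],
    [-0.75, -0.93, 0, -0.5, 1],
    [-0.75, -0.93, 0, -0.5, 1],
  ],
)

```text
clock: 2.28
position: [0.3788, 0.2921, 0.2537]
ee_rot: [-0.116, 0.993, 0.0, 0.001]
ft_force: [-0.5, 1.2, 0.3]
grip_width: 1.002
grasp_force: 0.0
```

Run:
```python
from h import *
o=st(); R=Rn.from_quat(o["ee_rot"]).as_matrix()
print(R.T@(np.array([.605,.02,.26])-o["position"])/.15)
```

```text
{'clock': 2.275, 'position': [0.3788, 0.2921, 0.2537], 'ee_rot': [-0.1164, 0.9932, 0.0, 0.0005], 'ft_force': [-0.5135, 1.2243, 0.2593], 'torque': [0.1049, -0.0232, -0.002], 'grip_width': 1.0017, 'grasp_force': 0.0, 'joint_pos': [-0.8896, 0.0022, 0.1374, 1.8413, 0.0003, 1.2973, 1.0518]}
[-1.0477413  -2.11369388 -0.04053157]
```

Call:
carry_out(
  deltas=[
    [-0.17, -0.35, -0.1, 0, 1],
    [-0.35, -0.7, -0.1, 0, 1],
    [-0.5, -1, -0.1, 0, 1],
  ],
)

```text
clock: 2.65
position: [0.4857, 0.1671, 0.2687]
ee_rot: [-0.12, 0.993, 0.0, 0.0]
ft_force: [0.9, 1.3, 0.6]
grip_width: 0.996
grasp_force: 0.0
```

Call:
carry_out(
  deltas=[
    [-0.17, -0.35, 0, 0, 1],
    [-0.35, -0.7, 0, 0, 1],
    [-0.54, -1, 0, 0, 1],
    [-0.54, -1, 0, 0, 1],
    [-0.54, -1, 0, 0, 1],
  ],
)

```text
clock: 3.28
position: [0.5989, 0.043, 0.2679]
ee_rot: [-0.121, 0.993, 0.0, -0.0]
ft_force: [-0.2, 0.3, 0.2]
grip_width: 1.0
grasp_force: 0.0
```

Run:
```python
from h import *
st(); c=camera("wrist"); save(c,"w1.png"); W=cloud(c); np.savez("w1.npz",W=W,img=c["img"],**{k:c[k] for k in["R","t","vertical_fov","cx","cy"]})
print("cam",-c["R"].T@c["t"], "bar expected px",proj(c,[.61,.011,.144]))
P=W.reshape(-1,3)
from m import rect
rect(P[(P[:,2]>.14)&(P[:,2]<.15)],"bar")
```

```text
{'clock': 3.275, 'position': [0.5989, 0.043, 0.2679], 'ee_rot': [-0.1207, 0.9927, 0.0003, -0.0004], 'ft_force': [-0.1941, 0.3496, 0.1662], 'torque': [0.0166, 0.0403, 0.0442], 'grip_width': 0.9996, 'grasp_force': 0.0, 'joint_pos': [-0.5095, 0.2801, 0.4467, 1.5304, -0.1231, 1.3596, 1.7607]}
cam [0.53241523 0.02615359 0.38740008] bar expected px [266.16757217 247.8398189 ]
bar 105 ctr [608.9  17.7] size [72.7 12. ] long dir deg 23.7 z [140.4 144.5 149.5] mean [596.8  11.7 144.9]
```

View pics/w1.png

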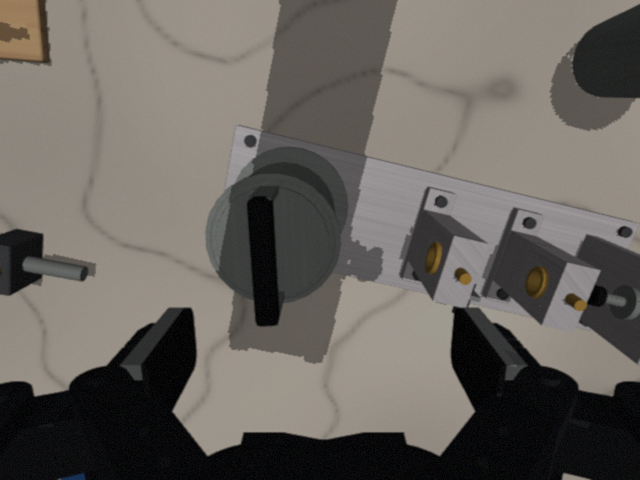

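The wrist view shows the black bar's top face, with ends near (260,198) and (267,322). The bushings are at (433,257) and (537,282).

```bash
cat >> h.py <<'E'
def back(c,uv,z):
    f,cx,cy=K(c); d=np.array([(uv[0]-cx)/f,(uv[1]-cy)/f,1])@c["R"]; o=-c["R"].T@c["t"]; return o+d*(z-o[2])/d[2]
E
python3 - <<'E'
from h import *
c=dict(np.load("w1.npz")); 
g=cv2.cvtColor(c["img"],cv2.COLOR_RGB2GRAY); m=(g<22).astype(np.uint8); m[:150]=0;m[345:]=0;m[:,:225]=0;m[:,310:]=0
n,l,s,ce=cv2.connectedComponentsWithStats(m); i=1+np.argmax(s[1:,4]); print(s[i],ce[i])
for v in range(200,325,15):
    u=np.flatnonzero(l[v]==i); print(v,u.min(),u.max(),end="; ")
a=back(c,(260.5,198),.144);b=back(c,(267.5,323),.144); print(a,b,(a+b)/2,np.linalg.norm(b-a),np.degrees(np.arctan2(*(b-a)[1::-1])))
t=dict(np.load("top.npz")); a2=back(t,(322.5,188),.144);b2=back(t,(331,223),.144); print(a2,b2,(a2+b2)/2)
o=manip.get_obs(); R=Rn.from_quat(o["ee_rot"]).as_matrix(); print("tool x",R[:,0],"y",R[:,1])
for q in [(a+b)/2]: print((R.T@(q-o["position"]))/.15)
E
```

```text
[ 247  196   33  130 3058] [263.19947678 259.92478744]
200 249 268; 215 248 272; 230 249 273; 245 250 274; 260 252 275; 275 253 276; 290 254 277; 305 255 278; 320 256 277; [0.58163009 0.00174713 0.144     ] [0.65749135 0.02178698 0.144     ] [0.61956072 0.01176706 0.144     ] 0.07846353706038489 14.797480623645162
[0.64963117 0.01917384 0.144     ] [0.57856095 0.00202899 0.144     ] [0.61409606 0.01060142 0.144     ]
tool x [-9.70626184e-01 -2.40592479e-01  2.63924205e-04] y [-0.24059211  0.97062579  0.00101035]
[-0.08450884 -0.2393798   0.82733821]
```

Run:
```python
from h import *
from m import rect
c=dict(np.load("w1.npz")); t=dict(np.load("top.npz"))
for n in ["scene","top","w1"]:
    P=np.load(n+".npz")["W"].reshape(-1,3); P=P[(abs(P[:,0]-.61)<.06)&(abs(P[:,1]-.01)<.06)]
    rect(P[(P[:,2]>.168)&(P[:,2]<.185)],n+" bar"); rect(P[(P[:,2]>.12)&(P[:,2]<.137)],"lid")
o=manip.get_obs(); R=Rn.from_quat(o["ee_rot"]).as_matrix()
for z in [.174]:
    a=back(c,(260.5,198),z);b=back(c,(267.5,323),z); a2=back(t,(322.5,188),z);b2=back(t,(331,223),z)
    print((a+b)/2,np.linalg.norm(b-a),np.degrees(np.arctan2(*(b-a)[1::-1])),(a2+b2)/2)
    print((R.T@((a+b)/2-[0,0,.003]-o["position"]))/.15)
```

```text
scene bar 266 ctr [612.9  12.3] size [72.9 15.3] long dir deg 16.6 z [168.8 173.7 175.7] mean [615.4  10.4 173.1]
lid 1113 ctr [612.9  11.3] size [85.4 86.1] long dir deg -51.3 z [123.5 130.2 132.3] mean [618.    4.7 129. ]
top bar 245 ctr [612.5  11.7] size [71.3 13.3] long dir deg 15.1 z [170.  173.4 176.3] mean [612.   11.8 173.3]
lid 1139 ctr [612.8  12.1] size [84.6 85. ] long dir deg -41.3 z [123.2 128.8 132.6] mean [610.4  12.3 128.4]
w1 bar 3147 ctr [611.1  12.8] size [72.2 13.2] long dir deg 15.3 z [170.1 172.4 173.6] mean [608.6  12.7 172.2]
lid 10898 ctr [610.2  12.9] size [84.9 86.1] long dir deg -82.8 z [123.2 128.3 129.7] mean [606.7  14.2 127.1]
[0.6088197  0.01354025 0.174     ] 0.068792603012413 14.797480623645187 [0.60795212 0.0110844  0.174     ]
[-0.01780202 -0.21049585  0.6473849 ]
```

Call:
carry_out(
  deltas=[
    [-0.035, -0.22, 0.1, -0.04, 1],
    [-0.035, -0.22, 0.35, -0.04, 1],
    [-0.035, -0.22, 0.55, -0.04, 1],
    [-0.035, -0.22, 0.653, -0.04, 1],
    [-0.035, -0.22, 0.653, -0.04, 1],
    [-0.035, -0.22, 0.653, -0.04, -1],
    [-0.035, -0.22, 0.653, -0.04, -1],
    [-0.035, -0.22, 0.653, -0.04, -1],
    [-0.035, -0.22, 0.653, -0.04, -1],
    [-0.035, -0.22, 0.653, -0.04, -1],
    [-0.035, -0.22, 0.653, -0.04, -1],
    [-0.035, -0.22, 0.653, -0.04, -1],
    [-0.035, -0.22, 0.653, -0.04, -1],
  ],
  force=60,
)

```text
clock: 4.95
position: [0.6123, 0.0111, 0.1707]
ee_rot: [-0.131, 0.991, 0.0, 0.0]
ft_force: [-1.7, 3.5, 6.0]
grip_width: 0.139
grasp_force: 59.2
```

Call:
carry_out(
  deltas=[
    [0, 0, -0.03, 0, -1],
    [0, 0, -0.08, 0, -1],
    [0, 0, -0.14, 0, -1],
    [0, 0, -0.2, 0, -1],
    [0, 0, -0.22, 0, -1],
    [0.05, 0.02, -0.22, 0, -1],
    [0.15, 0.05, -0.22, 0, -1],
    [0.28, 0.08, -0.22, 0, -1],
    [0.42, 0.12, -0.22, 0, -1],
    [0.56, 0.15, -0.22, 0, -1],
    [0.7, 0.18, -0.22, 0, -1],
    [0.82, 0.2, -0.22, 0, -1],
    [0.92, 0.2, -0.22, 0, -1],
    [0.98, 0.2, -0.22, 0, -1],
    [1, 0.2, -0.22, 0, -1],
    [1, 0.2, -0.22, 0, -1],
  ],
)

```text
clock: 6.95
position: [0.4597, 0.0009, 0.2034]
ee_rot: [-0.13, 0.991, 0.0, 0.0]
ft_force: [0.3, 0.6, -5.3]
grip_width: 0.137
grasp_force: 58.5
```

Call:
carry_out(
  deltas=[
    [0.03, 0, 0.03, 0, -1],
    [0.07, 0, 0.1, 0, -1],
    [0.1, 0, 0.18, 0, -1],
    [0.1, 0, 0.26, 0, -1],
    [0.1, 0, 0.33, 0, -1],
    [0.1, 0, 0.37, 0, -1],
    [0.1, 0, 0.39, 0, -1],
    [0.1, 0, 0.4, 0, -1],
    [0.1, 0, 0.405, 0, -1],
    [0.1, 0, 0.405, 0, -1],
  ],
)

```text
clock: 8.2
position: [0.4451, -0.0029, 0.1428]
ee_rot: [-0.13, 0.991, 0.0, 0.0]
ft_force: [-0.4, 0.7, -4.8]
grip_width: 0.139
grasp_force: 58.5
```

Run:
```python
from h import *
from m import rect
st(); c=camera("scene"); P=cloud(c).reshape(-1,3)
P=P[(abs(P[:,0]-.44)<.06)&(abs(P[:,1]-0)<.06)]
rect(P[(P[:,2]>.09)&(P[:,2]<.107)],"lid")
rect(P[(P[:,2]>.01)&(P[:,2]<.09)],"side")
save(c,"s2.png",(180,160,420,360),2.5)
```

```text
{'clock': 8.2, 'position': [0.4451, -0.0029, 0.1428], 'ee_rot': [-0.1305, 0.9914, 0.0001, 0.0002], 'ft_force': [-0.4398, 0.717, -4.7806], 'torque': [-0.0012, -0.0133, 0.0125], 'grip_width': 0.1386, 'grasp_force': 58.4976, 'joint_pos': [-0.5297, 0.0202, 0.4425, 2.0715, -0.0102, 1.0515, 1.7503]}
lid 820 ctr [449.1  -5.5] size [84.4 82.2] long dir deg 48.7 z [ 93.6 102.5 104.7] mean [455.2 -12.4 100.9]
side 1264 ctr [465.1 -17.5] size [83.2 41.3] long dir deg 51.3 z [14.3 51.  86.4] mean [471.1 -23.3  50.9]
```

View pics/s2.png

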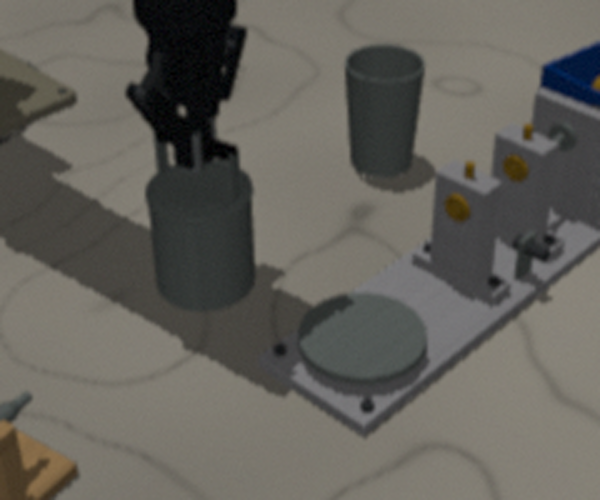

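The canister hangs upright over the bench at about (200,240), roughly 2 mm up. The platen at (360,340) is now clear.

Call:
carry_out(
  deltas=[
    [0, 0, 0.005, 0, -1],
    [0, 0, 0.01, 0, -1],
    [0, 0, 0.014, 0, -1],
    [0, 0, 0.014, 0, -1],
  ],
)

```text
clock: 8.75
position: [0.445, -0.0029, 0.1406]
ee_rot: [-0.131, 0.991, 0.0, 0.0]
ft_force: [-0.9, 0.9, -3.1]
grip_width: 0.138
grasp_force: 58.7
```

Call:
carry_out(
  deltas=[
    [0, 0, 0.004, 0, -1],
    [0, 0, 0.006, 0, -1],
    [0, 0, 0.006, 0, -1],
  ],
)

```text
clock: 9.12
position: [0.4455, -0.0026, 0.1405]
ee_rot: [-0.131, 0.991, 0.0, 0.001]
ft_force: [-4.0, 1.4, 6.7]
grip_width: 0.14
grasp_force: 60.2
```

Call:
carry_out(
  deltas=[
    [0, 0, -0.003, 0, -0.6],
    [0, 0, -0.003, 0, -0.4],
    [0, 0, -0.003, 0, 0],
    [0, 0, -0.003, 0, 0.5],
    [0, 0, -0.003, 0, 0.5],
    [0, 0, -0.003, 0, 0.5],
    [0, 0, -0.1, 0, 0.5],
    [0, 0, -0.3, 0, 0.5],
    [0, 0, -0.6, 0, 1],
    [0, 0, -0.85, 0, 1],
    [0, 0, -0.85, 0, 1],
  ],
)

```text
clock: 10.5
position: [0.4463, -0.0029, 0.2707]
ee_rot: [-0.13, 0.991, 0.0, 0.003]
ft_force: [-0.8, 0.0, -1.0]
grip_width: 1.001
grasp_force: 0.0
```

Run:
```python
from h import *
from m import rect
st(); c=camera("scene"); P=cloud(c).reshape(-1,3)
Q=P[(abs(P[:,0]-.44)<.06)&(abs(P[:,1]-0)<.06)]
rect(Q[(Q[:,2]>.09)&(Q[:,2]<.107)],"lid"); rect(Q[(Q[:,2]>.138)&(Q[:,2]<.15)],"bar")
```

```text
{'clock': 10.5, 'position': [0.4463, -0.0029, 0.2707], 'ee_rot': [-0.1304, 0.9915, 0.0005, 0.003], 'ft_force': [-0.813, 0.0119, -1.0202], 'torque': [0.0052, -0.0508, 0.0052], 'grip_width': 1.0015, 'grasp_force': 0.0, 'joint_pos': [-0.5445, -0.1113, 0.4216, 1.9014, 0.0458, 1.3362, 1.6967]}
lid 847 ctr [448.8  -4.3] size [86.1 80.9] long dir deg 54.3 z [ 93.1 100.2 102.5] mean [452.1  -9.8  99.1]
bar 208 ctr [446.1  -2.9] size [71.8 14. ] long dir deg 15.2 z [138.9 143.7 145.6] mean [449.1  -3.7 143. ]
```

Call:
carry_out(
  deltas=[
    [0.01, -0.2, 0, 0.33, 1],
    [0.03, -0.45, 0, 0.67, 1],
    [0.04, -0.68, 0, 1, 1],
  ],
)

```text
clock: 10.92
position: [0.4651, -0.1042, 0.2665]
ee_rot: [0.133, 0.991, -0.0, -0.001]
ft_force: [0.9, 0.4, 0.6]
grip_width: 1.001
grasp_force: 0.0
```

Call:
carry_out(
  deltas=[
    [-0.1, -0.2, 0, 0.33, 1],
    [-0.2, -0.4, 0, 0.67, 1],
    [-0.33, -0.6, 0, 1, 1],
    [-0.33, -0.6, 0, 1, 1],
  ],
)

```text
clock: 11.42
position: [0.4894, -0.2053, 0.2662]
ee_rot: [0.385, 0.923, -0.001, -0.001]
ft_force: [-0.4, 0.0, -0.5]
grip_width: 1.0
grasp_force: 0.0
```

Call:
carry_out(
  deltas=[
    [-0.2, -0.12, 0, 0.33, 1],
    [-0.4, -0.24, 0, 0.67, 1],
    [-0.59, -0.35, 0, 1, 1],
    [-0.59, -0.35, 0, 1, 1],
    [-0.59, -0.35, 0, 1, 1],
  ],
)

```text
clock: 12.05
position: [0.5155, -0.3012, 0.2664]
ee_rot: [0.607, 0.794, 0.0, -0.001]
ft_force: [-0.0, 0.7, -0.2]
grip_width: 0.998
grasp_force: 0.0
```

Run:
```python
from h import *
from m import rect
st(); c=camera("wrist"); save(c,"w2.png"); W=cloud(c); np.savez("w2.npz",W=W,img=c["img"],**{k:c[k] for k in["R","t","vertical_fov","cx","cy"]})
for n in ["w2","scene","top"]:
    P=np.load(n+".npz")["W"].reshape(-1,3); P=P[(abs(P[:,0]-.53)<.08)&(P[:,1]<-.15)&(P[:,1]>-.45)]
    rect(P[(P[:,2]>.0745)&(P[:,2]<.083)&(P[:,1]<-.34)],n+" hubtop")
    rect(P[(P[:,2]>.088)&(P[:,2]<.1)],n+" plate top")
    s=P[(P[:,2]>.067)&(P[:,2]<.0735)&(P[:,1]>-.34)&(P[:,1]<-.19)]
    p=np.polyfit(s[:,1],s[:,0],1); r=abs(s[:,0]-np.polyval(p,s[:,1])); s=s[r<.008]; p=np.polyfit(s[:,1],s[:,0],1); print("shaft x=",p,"at -.37",np.polyval(p,-.37),"deg",90-np.degrees(np.arctan(p[0])),np.percentile(s[:,2],95))
for q in ["rod_hub","rod_tip"]: print(q,[(np.round(x["position"],4).tolist(),round(x["conf"],2)) for x in boxes_of(q,c)[:2]])
```

```text
{'clock': 12.05, 'position': [0.5155, -0.3012, 0.2664], 'ee_rot': [0.6075, 0.7944, 0.0001, -0.0008], 'ft_force': [-0.0392, 0.6678, -0.1611], 'torque': [0.0115, -0.0201, -0.0431], 'grip_width': 0.9978, 'grasp_force': 0.0, 'joint_pos': [-0.1674, 0.3199, 0.78, 1.554, -0.2283, 1.3633, 0.8998]}
w2 hubtop 2056 ctr [ 538.8 -375.2] size [55.5 46. ] long dir deg 9.0 z [75.5 76.8 80.9] mean [ 538.8 -377.6   77.1]
w2 plate top 929 ctr [ 542.8 -401. ] size [55.9 11.1] long dir deg 9.7 z [88.8 91.4 92.6] mean [ 542.7 -400.2   91.2]
shaft x= [-0.16571703  0.47612221] at -.37 0.5374375077010002 deg 99.40937437637501 0.07141242678065216
scene hubtop 519 ctr [ 542.8 -379.7] size [53.9 55. ] long dir deg -82.0 z [75.7 78.7 80.8] mean [ 543.1 -378.    78.6]
scene plate top 280 ctr [ 544.6 -401.4] size [57.5 10.4] long dir deg 9.2 z [89.5 93.2 95.2] mean [ 547.1 -401.8   93. ]
shaft x= [-0.17050462  0.47882266] at -.37 0.5419093645468137 deg 99.67614344047169 0.07315678286606311
top hubtop 300 ctr [ 537.9 -377.1] size [55.4 48.9] long dir deg 13.5 z [75.2 77.8 81.6] mean [ 540.1 -378.2   77.9]
top plate top 140 ctr [ 544.1 -401.8] size [54.6 11.6] long dir deg 11.1 z [88.5 92.7 95.4] mean [ 544.  -401.2   92.2]
shaft x= [-0.16270417  0.47842508] at -.37 0.5386256229022253 deg 99.24128277751677 0.07291503326317134
rod_hub []
rod_tip [([0.5316, -0.3607, 0.074], 0.59)]
```

View pics/w2.png

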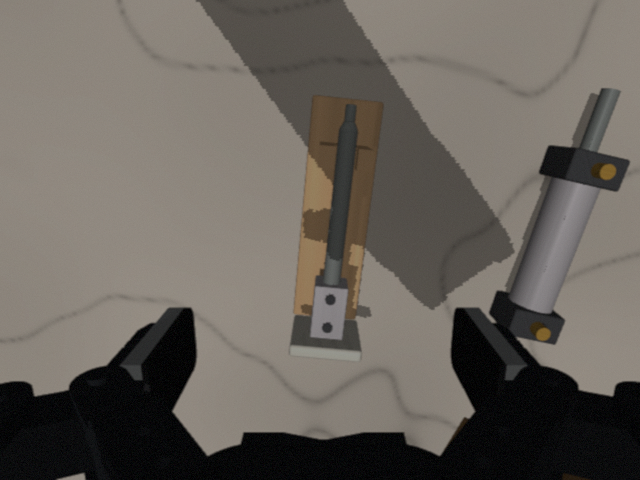

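The rod lies along its rest. The hub is at (329,308), the plate at (325,345) and the tip at (350,105), and nothing blocks the fingers.

Call:
carry_out(
  deltas=[
    [-0.2, 0.01, 0.1, 0.1, 1],
    [-0.4, 0.02, 0.4, 0.19, 1],
    [-0.52, 0.02, 0.7, 0.19, 1],
    [-0.52, 0.02, 0.8, 0.19, 1],
    [-0.52, 0.02, 0.8, 0.19, 1],
    [-0.52, 0.02, 0.8, 0.19, 1],
  ],
)

```text
clock: 12.95
position: [0.5397, -0.3766, 0.1493]
ee_rot: [0.647, 0.763, 0.001, 0.001]
ft_force: [-0.1, 0.4, -0.5]
grip_width: 0.999
grasp_force: 0.0
```

Run:
```python
from h import *
o=st(); R=Rn.from_quat(o["ee_rot"]).as_matrix()
print(np.degrees(np.arctan2(R[1,0],R[0,0])),R.T@(np.array([.5388,-.3755,.068])-o["position"])/.15)
```

```text
{'clock': 12.95, 'position': [0.5397, -0.3766, 0.1493], 'ee_rot': [0.6469, 0.7626, 0.0007, 0.0013], 'ft_force': [-0.1004, 0.3968, -0.5347], 'torque': [-0.0063, 0.0451, -0.028], 'grip_width': 0.999, 'grasp_force': 0.0, 'joint_pos': [0.0114, 0.5657, 0.7421, 1.5265, -0.4, 1.2031, 0.9837]}
99.37913599063094 [ 0.0085133  -0.00585426  0.54168468]
```

Call:
carry_out(
  deltas=[
    [0, -0.005, 0.1, 0, 1],
    [0, -0.005, 0.3, 0, 1],
    [0, -0.005, 0.45, 0, 1],
    [0, -0.005, 0.54, 0, 1],
    [0, -0.005, 0.54, 0, 1],
    [0, -0.005, 0.54, 0, -0.5],
    [0, -0.005, 0.54, 0, -1],
    [0, -0.005, 0.54, 0, -1],
    [0, -0.005, 0.54, 0, -1],
    [0, -0.005, 0.54, 0, -1],
    [0, -0.005, 0.54, 0, -1],
    [0, -0.005, 0.54, 0, -1],
  ],
  force=90,
)

```text
clock: 14.45
position: [0.5384, -0.3774, 0.0669]
ee_rot: [0.647, 0.762, 0.0, 0.001]
ft_force: [0.3, 0.7, 5.8]
grip_width: 0.29
grasp_force: 88.9
```

Call:
carry_out(
  deltas=[
    [0, 0, -0.05, 0, -1],
    [0, 0, -0.2, 0, -1],
    [0, 0, -0.4, 0, -1],
    [0, 0, -0.6, 0, -1],
    [0, 0, -0.75, 0, -1],
    [0, 0, -0.8, 0, -1],
    [0, 0, -0.8, 0, -1],
  ],
)

```text
clock: 15.32
position: [0.5379, -0.3772, 0.1865]
ee_rot: [0.647, 0.762, 0.0, 0.0]
ft_force: [-0.5, 1.0, -2.5]
grip_width: 0.29
grasp_force: 88.3
```

Run:
```python
from h import *
from m import rect
o=st(); R=Rn.from_quat(o["ee_rot"]).as_matrix(); print("tool R",R.round(3).tolist())
c=camera("scene"); t=camera("top")
for n,W,im in [("scene",cloud(c),c["img"]),("top",cloud(t),t["img"]),("w1",np.load("w1.npz")["W"],np.load("w1.npz")["img"])]:
    ok=(W[...,0]>.52)&(W[...,0]<.7)&(W[...,1]>.05)&(W[...,1]<.25)
    i=im.astype(int); br=ok&(i[...,0]-i[...,2]>40)&(i[...,0]>60)
    k,l,s,ce=cv2.connectedComponentsWithStats(br.astype(np.uint8))
    for j in range(1,k):
        if s[j,4]>6: P=W[l==j]; print(n,"bronze",s[j],ce[j].round(1),P.mean(0).round(4),P.min(0).round(4),P.max(0).round(4))
    # side faces of blocks -> x of left/right faces; base edges
    P=W.reshape(-1,3); B=P[(P[:,2]>.007)&(P[:,2]<.017)&(P[:,1]>-.1)&(P[:,1]<.33)&(abs(P[:,0]-.607)<.07)]
    ys=np.arange(-.04,.32,.01); lo=[];hi=[];yy=[]
    for y in ys:
        q=B[abs(B[:,1]-y)<.005]
        if len(q)>8: lo.append(np.percentile(q[:,0],2));hi.append(np.percentile(q[:,0],98));yy.append(y)
    yy=np.array(yy)
    for e in(lo,hi):
        e=np.array(e); p=np.polyfit(yy,e,1); 
        for _ in range(4):
            r=abs(e-np.polyval(p,yy)); g=r<=max(.0015,np.percentile(r,70)); p=np.polyfit(yy[g],e[g],1)
        print(n,"edge slope deg",np.degrees(p[0]).round(2),"x@.12",np.polyval(p,.12).round(4),"n",g.sum(),"res",r[g].max().round(4))
    T=P[(P[:,2]>.109)&(P[:,2]<.117)&(abs(P[:,0]-.607)<.04)]
    for a,b in((.1,.165),(.18,.25)): rect(T[(T[:,1]>a)&(T[:,1]<b)],n+" top")
```

```text
{'clock': 15.325, 'position': [0.5379, -0.3772, 0.1865], 'ee_rot': [0.6475, 0.7621, 0.0002, 0.0003], 'ft_force': [-0.476, 0.981, -2.5282], 'torque': [-0.0712, -0.0204, 0.0072], 'grip_width': 0.2899, 'grasp_force': 88.3069, 'joint_pos': [0.0018, 0.5331, 0.7619, 1.4891, -0.3766, 1.2696, 0.9685]}
tool R [[-0.162, 0.987, 0.001], [0.987, 0.162, -0.0], [-0.0, 0.001, -1.0]]
scene bronze [390 210   3   5  12] [390.8 211.8] [0.6085 0.217  0.1239] [0.6056 0.2158 0.1187] [0.6106 0.2193 0.1277]
scene bronze [382 222   9  10  61] [385.7 226.4] [0.6052 0.2093 0.09  ] [0.5974 0.2034 0.0817] [0.6188 0.2219 0.1024]
scene bronze [367 225   3   6  14] [367.7 227.2] [0.6089 0.1386 0.1226] [0.6055 0.1355 0.1164] [0.6113 0.143  0.127 ]
scene bronze [359 237   9  11  64] [362.5 241.8] [0.6064 0.1287 0.0915] [0.5989 0.1237 0.0828] [0.6189 0.1379 0.103 ]
scene edge slope deg 14.59 x@.12 0.5779 n 25 res 0.0323
scene edge slope deg -0.34 x@.12 0.6623 n 36 res 0.0014
scene top 207 ctr [607.  139.3] size [27.1 51.1] long dir deg -0.9 z [110.1 114.4 116.3] mean [609.2 137.1 113.9]
scene top 187 ctr [606.6 220.2] 
[... 960 characters left out ...]
98] [0.6156 0.1306 0.1019]
w1 bronze [527 267  21  31 380] [537.7 281.8] [0.6049 0.208  0.0898] [0.5934 0.2046 0.0796] [0.6151 0.2151 0.1027]
w1 bronze [459 269  13  16 133] [464.6 277.6] [0.6052 0.1397 0.1241] [0.6017 0.1363 0.1114] [0.6131 0.144  0.1264]
w1 bronze [572 295  15  16 129] [579.4 304.2] [0.6048 0.2198 0.1244] [0.6013 0.2162 0.1154] [0.6088 0.2247 0.1265]
w1 edge slope deg -0.38 x@.12 0.5514 n 36 res 0.0013
w1 edge slope deg 20.22 x@.12 0.6224 n 25 res 0.0426
w1 top 2345 ctr [605.6 140.1] size [25.2 48.5] long dir deg -0.3 z [111.1 112.8 114. ] mean [604.5 139.2 112.8]
w1 top 2319 ctr [605.1 219.8] size [48.4 26.6] long dir deg 1.0 z [110.7 112.8 114. ] mean [604.  218.5 112.7]
```

Call:
carry_out(
  deltas=[
    [0.1, 0.05, 0, 0.05, -1],
    [0.3, 0.12, 0, 0.12, -1],
    [0.52, 0.22, 0, 0.2, -1],
    [0.75, 0.32, 0, 0.3, -1],
    [0.92, 0.38, 0, 0.3, -1],
    [0.97, 0.4, 0, 0.3, -1],
    [0.97, 0.4, 0, 0.3, -1],
  ],
)

```text
clock: 16.3
position: [0.5733, -0.2242, 0.1857]
ee_rot: [0.705, 0.709, -0.0, -0.0]
ft_force: [-0.9, -0.7, -2.3]
grip_width: 0.288
grasp_force: 88.3
```

Call:
carry_out(
  deltas=[
    [0.1, 0.05, 0.1, 0, -1],
    [0.3, 0.12, 0.25, 0, -1],
    [0.52, 0.2, 0.4, 0, -1],
    [0.75, 0.24, 0.5, 0, -1],
    [0.9, 0.24, 0.55, 0, -1],
    [0.95, 0.24, 0.55, 0, -1],
    [0.95, 0.24, 0.55, 0, -1],
    [0.95, 0.24, 0.55, 0, -1],
  ],
)

```text
clock: 17.3
position: [0.6089, -0.083, 0.1044]
ee_rot: [0.706, 0.708, 0.0, 0.001]
ft_force: [-0.6, 0.3, -1.8]
grip_width: 0.289
grasp_force: 88.4
```

Run:
```python
from h import *
o=st(); R=Rn.from_quat(o["ee_rot"]).as_matrix(); print("yaw x",np.degrees(np.arctan2(R[1,0],R[0,0])),"tilt",R[2,:2])
c=camera("scene"); save(c,"s3.png",(260,180,460,330),4)
w=camera("wrist"); save(w,"w3.png")
for n,cc in(("s3",c),("w3",w)): np.savez(n+".npz",W=cloud(cc),img=cc["img"],**{k:cc[k] for k in["R","t","vertical_fov","cx","cy"]})
```

```text
{'clock': 17.3, 'position': [0.6089, -0.083, 0.1044], 'ee_rot': [0.706, 0.7082, 0.0002, 0.0006], 'ft_force': [-0.5608, 0.292, -1.7933], 'torque': [-0.0796, 0.0196, 0.0288], 'grip_width': 0.2895, 'grasp_force': 88.4139, 'joint_pos': [-0.4932, 0.516, 0.7214, 1.6891, -0.3781, 1.0795, 0.3478]}
yaw x 90.1777786479394 tilt [-0.00055009  0.00119996]
```

View pics/s3.png

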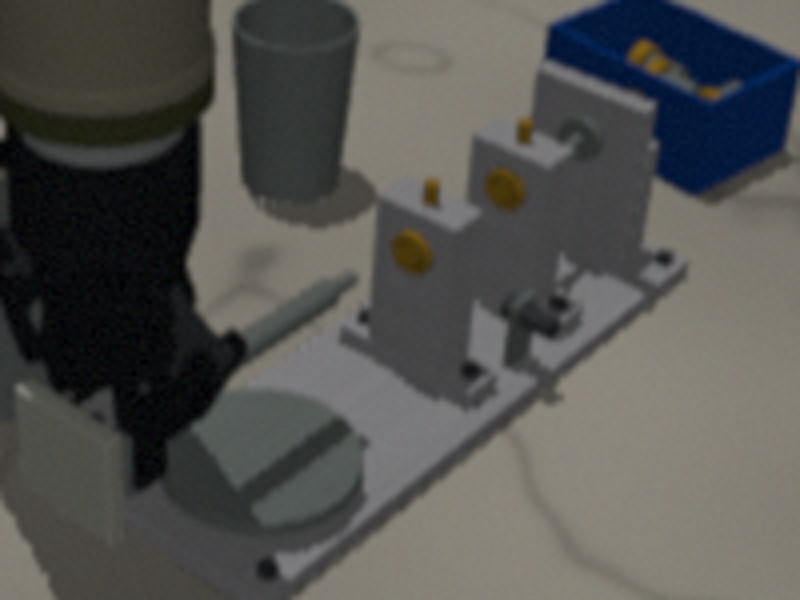

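View pics/w3.png

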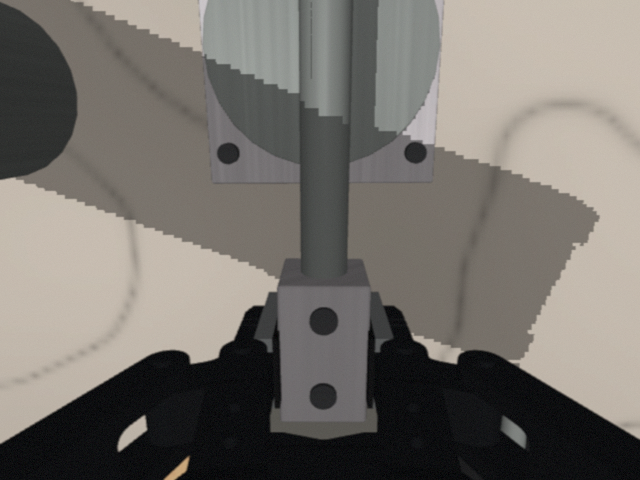

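In the scene crop the rod's tip at (350,278) points toward the near mouth at (410,252) and sits a little off to the side and high. The wrist view shows the hub square in the fingers at (323,350) with the shaft running straight up the picture.

```bash
cat > fit.py <<'E'
from h import *
from scipy.optimize import least_squares
def cyl(W,y0,y1,xc,zc,r=.007):
    P=W.reshape(-1,3); P=P[(P[:,1]>y0)&(P[:,1]<y1)&(abs(P[:,0]-xc)<.016)&(abs(P[:,2]-zc)<.016)]
    ym=(y0+y1)/2
    f=lambda p:np.hypot(P[:,0]-p[0]-p[1]*(P[:,1]-ym),P[:,2]-p[2]-p[3]*(P[:,1]-ym))-r
    s=least_squares(f,[xc,0,zc,0],loss="soft_l1",f_scale=.001); return s.x,ym,len(P),np.sqrt(np.median(s.fun**2))
def rep(W,y0,y1,xc,zc):
    p,ym,n,e=cyl(W,y0,y1,xc,zc); print("n",n,"res",e.round(5),"x,z at ymid",ym,p[[0,2]].round(4),"slope x,z deg",np.degrees(p[[1,3]]).round(2)); return p,ym
E
python3 - <<'E'
from fit import *
for n,a,b in(("s3",-.04,.055),("w3",-.05,.03)): print(n); rep(np.load(n+".npz")["W"],a,b,.6085,.1024)
s=dict(np.load("s3.npz"))
# ring centre in scene: fit ellipse to bronze pixels
i=s["img"].astype(int); br=((i[...,0]-i[...,2]>25)&(i[...,0]>45)).astype(np.uint8)
k,l,st_,ce=cv2.connectedComponentsWithStats(br)
o=-s["R"].T@s["t"]; f,cx,cy=K(s)
for j in range(1,k):
    if st_[j,4]>40 and 350<ce[j][0]<400:
        d=np.array([(ce[j][0]-cx)/f,(ce[j][1]-cy)/f,1])@s["R"]
        for y in(.1245,.2045): print("ring px",ce[j].round(1),st_[j],"on y",y,(o+d*(y-o[1])/d[1]).round(4))
print("model mouths px",proj(s,[[.607,.1245,.09],[.6065,.2045,.09]]).round(1))
P=s["W"].reshape(-1,3); P=P[(P[:,1]>.05)&(P[:,1]<.1)&(abs(P[:,0]-.608)<.012)&(abs(P[:,2]-.102)<.012)]; print("tip ymax",np.sort(P[:,1])[-6:], P[P[:,1]>.068].mean(0))
E
```

```text
s3
n 195 res 0.00055 x,z at ymid 0.0075 [0.6092 0.1035] slope x,z deg [ 0.15 -0.76]
w3
n 12548 res 0.00032 x,z at ymid -0.010000000000000002 [0.6082 0.1012] slope x,z deg [ 0.21 -0.  ]
ring px [397.7 109.7] [394 106   8   8  51] on y 0.1245 [0.6557 0.1245 0.3717]
ring px [397.7 109.7] [394 106   8   8  51] on y 0.2045 [0.6051 0.2045 0.3401]
ring px [385.7 226.6] [381 222  10  10  82] on y 0.1245 [0.6587 0.1245 0.1527]
ring px [385.7 226.6] [381 222  10  10  82] on y 0.2045 [0.6084 0.2045 0.0932]
ring px [362.5 242.5] [358 237  10  12  87] on y 0.1245 [0.6094 0.1245 0.0934]
ring px [362.5 242.5] [358 237  10  12  87] on y 0.2045 [0.5529 0.2045 0.0264]
model mouths px [[361.4 243.4]
 [384.8 227.6]]
tip ymax [0.07258265 0.07473794 0.07480698 0.07532609 0.07565277 0.07867776] [0.61081529 0.07233232 0.10487295]
```

Call:
carry_out(
  deltas=[
    [0, -0.009, 0.03, -0.018, -1],
    [0, -0.009, 0.06, -0.018, -1],
    [0, -0.009, 0.085, -0.018, -1],
    [0.05, -0.009, 0.085, -0.018, -1],
    [0.15, -0.009, 0.085, -0.018, -1],
    [0.23, -0.009, 0.085, -0.018, -1],
    [0.25, -0.009, 0.085, -0.018, -1],
    [0.25, -0.009, 0.085, -0.018, -1],
    [0.25, -0.009, 0.085, -0.018, -1],
  ],
)

```text
clock: 18.52
position: [0.6072, -0.0443, 0.0909]
ee_rot: [0.702, 0.712, -0.0, 0.0]
ft_force: [0.2, 0.1, -1.8]
grip_width: 0.294
grasp_force: 88.4
```

Run:
```python
from fit import *
o=st(); R=Rn.from_quat(o["ee_rot"]).as_matrix(); print("yaw x",np.degrees(np.arctan2(R[1,0],R[0,0])),"tilt",R[2,:2])
c=camera("scene"); save(c,"s4.png",(300,200,420,290),6.6)
w=camera("wrist"); Ws,Ww=cloud(c),cloud(w); save(w,"w4.png")
rep(Ws,-.0,.095,.6075,.09); rep(Ww,-.0,.08,.6065,.089)
for n,W in(("s",Ws),("w",Ww)):
    P=W.reshape(-1,3); T=P[(P[:,2]>.109)&(P[:,2]<.117)&(abs(P[:,0]-.607)<.04)&(P[:,1]>.1)&(P[:,1]<.165)]
    if len(T)>50:
        x=[(np.percentile(T[:,0],2)+np.percentile(T[:,0],98))/2]; print(n,"block x",x,"top z",np.median(T[:,2]),len(T))
    q=P[(P[:,1]>.085)&(P[:,1]<.12)&(abs(P[:,0]-.607)<.006)&(abs(P[:,2]-.09)<.008)]; print(n,"tip y",np.sort(q[:,1])[-4:])
```

```text
{'clock': 18.525, 'position': [0.6072, -0.0443, 0.0909], 'ee_rot': [0.7022, 0.712, -0.0, 0.0001], 'ft_force': [0.2281, 0.0957, -1.8193], 'torque': [-0.0563, -0.0031, -0.0063], 'grip_width': 0.2936, 'grasp_force': 88.4235, 'joint_pos': [-0.5497, 0.5187, 0.7069, 1.7134, -0.3799, 1.051, 0.2982]}
yaw x 90.79700956644628 tilt [-0.0002021   0.00013145]
n 153 res 0.00063 x,z at ymid 0.0475 [0.6063 0.0898] slope x,z deg [-0.12  0.24]
n 10668 res 0.00032 x,z at ymid 0.04 [0.6057 0.0878] slope x,z deg [-0.42  0.01]
s block x [np.float64(0.6071687013586426)] top z 0.11452826868743295 206
s tip y [0.11240194 0.11397127 0.11449872 0.11542242]
w tip y []
```

View pics/s4.png

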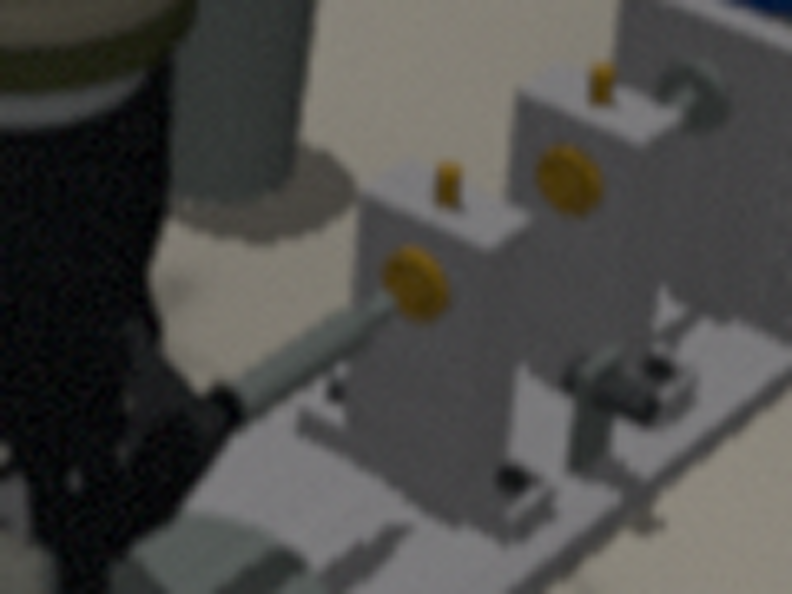

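The tip at about (390,303) stands just in front of the near ring at (415,285) and lines up with it, by the numbers within about 1 mm.

Call:
carry_out(
  deltas=[
    [0, 0.005, -0.005, 0, -1],
    [0.03, 0.005, -0.005, 0, -1],
    [0.06, 0.005, -0.005, 0, -1],
    [0.09, 0.005, -0.005, 0, -1],
    [0.12, 0.005, -0.005, 0, -1],
    [0.14, 0.005, -0.005, 0, -1],
    [0.14, 0.005, -0.005, 0, -1],
  ],
)

```text
clock: 19.5
position: [0.6078, -0.0223, 0.0916]
ee_rot: [0.702, 0.712, 0.0, -0.0]
ft_force: [0.2, -0.4, -2.0]
grip_width: 0.289
grasp_force: 88.4
```

Call:
carry_out(
  deltas=[
    [0.03, 0, 0, 0, -1],
    [0.06, 0, 0, 0, -1],
    [0.09, 0, 0, 0, -1],
    [0.12, 0, 0, 0, -1],
    [0.14, 0, 0, 0, -1],
    [0.14, 0, 0, 0, -1],
  ],
)

```text
clock: 20.25
position: [0.6074, -0.0014, 0.0916]
ee_rot: [0.702, 0.712, 0.0, -0.0]
ft_force: [-0.5, -0.5, -2.5]
grip_width: 0.288
grasp_force: 88.4
```

Run:
```python
from fit import *
o=st(); R=Rn.from_quat(o["ee_rot"]).as_matrix(); print("yaw x",np.degrees(np.arctan2(R[1,0],R[0,0])))
w=camera("wrist"); Ww=cloud(w); save(w,"w5.png"); rep(Ww,.03,.11,.606,.089)
P=Ww.reshape(-1,3); T=P[(P[:,2]>.109)&(P[:,2]<.116)&(abs(P[:,0]-.607)<.04)&(P[:,1]>.1)&(P[:,1]<.165)]
if len(T)>50:
  r=cv2.minAreaRect(T[:,:2].astype(np.float32)*1000);print("block",r,np.median(T[:,2]))
```

```text
{'clock': 20.25, 'position': [0.6074, -0.0014, 0.0916], 'ee_rot': [0.7018, 0.7124, 0.0001, -0.0], 'ft_force': [-0.4624, -0.477, -2.4969], 'torque': [-0.0829, -0.0139, 0.021], 'grip_width': 0.2878, 'grasp_force': 88.4243, 'joint_pos': [-0.617, 0.5128, 0.7008, 1.7165, -0.3735, 1.05, 0.2245]}
yaw x 90.86342308679612
n 12783 res 0.00032 x,z at ymid 0.07 [0.6059 0.0885] slope x,z deg [-0.47  0.03]
```

Call:
carry_out(
  deltas=[
    [0.04, 0, 0, 0, -1],
    [0.09, 0, 0, 0, -1],
    [0.14, 0.001, 0, 0, -1],
    [0.19, 0.001, 0, 0, -1],
    [0.23, 0.002, 0, 0, -1],
    [0.25, 0.002, 0, 0, -1],
    [0.25, 0.002, 0, 0, -1],
  ],
)

```text
clock: 21.18
position: [0.6072, 0.036, 0.0916]
ee_rot: [0.702, 0.712, 0.0, -0.0]
ft_force: [-0.3, -0.6, -2.1]
grip_width: 0.289
grasp_force: 88.4
```

Call:
carry_out(
  deltas=[
    [0.02, 0, 0, 0, -1],
    [0.04, 0, 0, 0, -1],
    [0.06, 0, 0, 0, -1],
    [0.08, 0, 0, 0, -1],
    [0.1, 0.001, 0, 0, -1],
    [0.1, 0.001, 0, 0, -1],
  ],
)

```text
clock: 21.92
position: [0.6071, 0.0512, 0.0916]
ee_rot: [0.702, 0.712, 0.0, -0.0]
ft_force: [0.3, -0.5, -2.2]
grip_width: 0.293
grasp_force: 88.4
```

Call:
carry_out(
  deltas=[
    [0.03, 0, 0, 0, -1],
    [0.06, 0, 0, 0, -1],
    [0.09, 0.001, 0, 0, -1],
    [0.12, 0.001, 0, 0, -1],
    [0.15, 0.001, 0, 0, -1],
    [0.17, 0.001, 0, 0, -1],
    [0.17, 0.001, 0, 0, -1],
  ],
)

```text
clock: 22.8
position: [0.6069, 0.0766, 0.0916]
ee_rot: [0.702, 0.712, 0.0, -0.0]
ft_force: [-0.4, 0.4, -1.8]
grip_width: 0.295
grasp_force: 88.4
```

Call:
carry_out(
  deltas=[
    [0.03, 0, 0, 0, -1],
    [0.06, 0, 0, 0, -1],
    [0.09, 0.001, 0, 0, -1],
    [0.12, 0.001, 0, 0, -1],
    [0.135, 0.001, 0, 0, -1],
    [0.135, 0.001, 0, 0, -1],
  ],
)

```text
clock: 23.55
position: [0.6067, 0.0954, 0.0916]
ee_rot: [0.702, 0.712, -0.001, 0.0]
ft_force: [0.1, -5.5, -2.0]
grip_width: 0.288
grasp_force: 88.4
```

Call:
carry_out(
  deltas=[
    [0.01, 0, 0, 0, -1],
    [0.02, 0, 0, 0, -1],
    [0.03, 0, 0, 0, -1],
    [0.03, 0, 0, 0, -1],
    [0.03, 0, 0, 0, -1],
  ],
)

```text
clock: 24.18
position: [0.6066, 0.0992, 0.0916]
ee_rot: [0.702, 0.712, -0.001, 0.001]
ft_force: [-1.2, -6.9, -0.9]
grip_width: 0.29
grasp_force: 88.4
```

Call:
carry_out(
  deltas=[
    [0.007, 0, 0, 0, -1],
    [0.014, 0, 0, 0, -1],
    [0.014, 0, 0, 0, -1],
    [0.014, 0, 0, 0, -1],
  ],
)

```text
clock: 24.68
position: [0.6066, 0.101, 0.0916]
ee_rot: [0.703, 0.712, -0.001, 0.001]
ft_force: [-0.5, -8.2, -0.8]
grip_width: 0.29
grasp_force: 88.4
```

Call:
carry_out(
  deltas=[
    [0.005, 0, 0, 0, -1],
    [0.01, 0, 0, 0, -1],
    [0.013, 0, 0, 0, -1],
    [0.013, 0, 0, 0, -1],
  ],
)

```text
clock: 25.18
position: [0.6066, 0.101, 0.0916]
ee_rot: [0.703, 0.711, -0.002, 0.001]
ft_force: [-1.1, -12.9, -0.2]
grip_width: 0.288
grasp_force: 88.5
```

Call:
carry_out(
  deltas=[
    [0.008, 0, 0, 0, -1],
    [0.016, 0, 0, 0, -1],
    [0.016, 0, 0, 0, -1],
    [0.016, 0, 0, 0, -1],
  ],
)

```text
clock: 25.68
position: [0.6066, 0.1011, 0.0916]
ee_rot: [0.704, 0.711, -0.003, 0.002]
ft_force: [-0.7, -19.9, -0.5]
grip_width: 0.291
grasp_force: 88.6
```

Run:
```python
from fit import *
st(); c=camera("scene"); w=camera("wrist")
a=cv2.resize(c["img"][160:340,240:480],(533,400)); b=cv2.resize(w["img"],(267,200)); im=np.zeros((600,533,3),np.uint8); im[:400]=a; im[400:,:267]=b; im[400:,267:]=cv2.resize(w["img"][180:420,190:510],(266,200))
cv2.imwrite("pics/end.png",im[...,::-1])
```

```text
{'clock': 25.675, 'position': [0.6066, 0.1011, 0.0916], 'ee_rot': [0.7037, 0.7105, -0.0025, 0.0022], 'ft_force': [-0.7233, -19.9009, -0.4809], 'torque': [-3.5931, 0.2638, 0.4416], 'grip_width': 0.2913, 'grasp_force': 88.6141, 'joint_pos': [-0.7685, 0.5255, 0.6838, 1.6936, -0.3649, 1.0568, 0.0414]}
```

View pics/end.png

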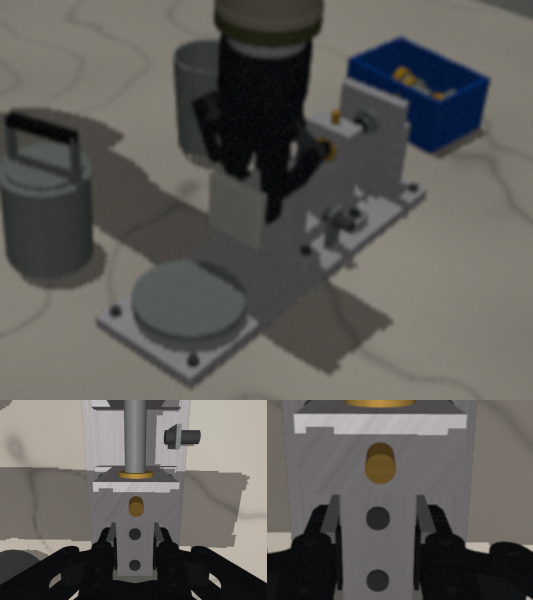

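The canister stands upright at the left. The hub at (377,545) butts against the first block, and the shaft passes on through to the second bushing. The force rose from 8 N to 20 N with no further travel, so the rod is home.

```bash
python3 -c "
from workcell import ticket
print(ticket.hand_in())"
```

```text
the job is handed in; nothing more can be done
None
```

The canister stands upright on the bench beside the station. The rod is through both bushings and held home against the spring with about 20 N. The job was handed in at about 26 s on the robot's clock, and no verdict came back.

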